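# Pop the wide sample hatch of a bench incubator and reset its alarm

## Task

On the incubator with the wide hatch, press the hatch's near edge down once, as far as it goes, with a fingertip, then take the finger away so that the push-push latch lets the hatch pop up. When it has stayed fully up by itself for a good two seconds, and not before, press the round alarm-reset button on that same incubator down, let it come back up and move clear. Do not push the popped hatch back down, leave the other incubator's hatch and button alone, and do not pick up or shift any of the dishes and other loose things around.

Things in the scene. Friction and masses are not known exactly. Their poses are not given: they have to be found in the camera images.
- wide_unit: A small white and blue bench incubator, fixed, 220 (x) x 200 (y) x 110 mm high to its flat deck, with a console 35 mm higher still along its far edge (unit x 74 to 108 mm). Origin: centre of its underside; x points away from its front (front faces the robot at yaw 0), y to its left, z up. This one has the wide hatch (110 mm).
- narrow_unit: A small white and blue bench incubator, fixed, 220 (x) x 200 (y) x 110 mm high to its flat deck, with a console 35 mm higher still along its far edge (unit x 74 to 108 mm). Origin: centre of its underside; x points away from its front (front faces the robot at yaw 0), y to its left, z up. This one has the narrow hatch (56 mm); leave it alone. Left and right places of the two incubators vary.
- wide_hatch (a joint): Hinge angle of the wide blue hatch, rad: 0 (to 0.01) shut and latched; negative while pressed in (stop at -0.09, 7 mm down at the pad; the latch lets go beyond about -0.05 and the hatch pops once released); 1.1 fully open, held up by its spring. Pressing takes about 3 N at the pad until the stop. The damped pop takes about 1 s.
- wide_hinge (a point): Middle of the wide hatch's hinge line, at unit (55, 0, 112) mm, moving with the hatch. Hatch: 100 (x) x 110 (y) x 10 mm thick; shut, its top is 12 mm above the deck and its near edge lies at unit x = -40 mm. That edge swings up and away from the robot, to about 200 mm above the table.
- wide_press (a point): Point on top of the pressing pad of the wide hatch (a 20 x 50 mm raised patch, 2 mm high) in the middle of the width, 10 mm behind its near edge; moves with the hatch; z is the outward normal of the hatch. When shut it lies at unit (-25, 0, 124) mm.
- wide_reset (a joint): Travel of the alarm-reset button on the wide unit, m: 0 up, 0.005 fully pressed (about 4 N); it springs back.
- wide_reset_top (a point): Centre of the top face of that button: grey, round, 24 mm across, in a round white housing 40 mm across on the deck's near right corner, at unit (-78, -62, 127) mm; pressed straight down.
- narrow_hatch (a joint): Hinge angle of the narrow hatch, rad, same meaning; it must stay shut (0).
- narrow_reset (a joint): Travel of the button on the narrow unit, m; must stay 0.
- dish_wide: Lidded clear dish, 41 mm across, 13 mm high, loose on the near left corner of the wide unit's deck, near unit (-78, 66) mm; origin under its centre.
- dish_narrow: The same kind of dish on the narrow unit's deck.
- dish_stack: Loose stack of four clear dishes, 63 mm across, 52 mm high, on the table to the right; origin under its centre.
- medium_bottle: Loose bottle, 56 mm across, 120 mm high, in front of the gap between the incubators; origin under its centre.
- vial: Small amber glass jar, 28 mm across, 45 mm high, loose beyond the gap between the incubators; origin under its centre.
- tip_box: Loose grey box, 85 x 120 x 50 mm high, on the table to the left; origin under its centre.
- marker: Loose marker pen, 113 x 14 x 14 mm, lying on the table to the right; origin under its middle, along its x.

How it is judged:
On the way, in this order (a step that is already met when the one before it is completed fails the run):
1. the wide hatch is pressed in past its latch by the fingers (value of joint wide_hatch below -0.04 rad and contact force between the fingers and wide_hatch above 0.5 N).
2. the hatch is up (beyond 0.95 rad) by itself, untouched, the button not yet pressed, for 1.5 s (value of joint wide_hatch above 0.95 rad and contact force between each of the arm, the fingers and wide_hatch below 0.2 N and value of joint wide_reset below 0.0015 m), for 1.5 s.
3. the alarm-reset button of the wide unit is pressed beyond 3 mm by the fingers (value of joint wide_reset above 0.003 m and contact force between the fingers and wide_reset above 0.5 N and value of joint wide_hatch above 0.95 rad).
At the end, for the whole second after the job is handed in: The wide hatch stands open beyond 0.95 rad and at rest, its reset button is up again (within 1 mm), the narrow hatch is shut (-0.03 to 0.04 rad), its button up, and every loose thing is within 20 mm of its start (value of joint wide_hatch above 0.95 rad and velocity of joint wide_hatch between -0.1 and 0.1 rad/s and value of joint wide_reset below 0.001 m and value of joint narrow_hatch between -0.03 and 0.04 rad and value of joint narrow_reset below 0.0015 m and distance of each of dish_wide, dish_narrow, dish_stack, medium_bottle, vial, tip_box, marker from where it was at the start of the episode below 0.02 m); the robot touches nothing.
It fails at once if the popped hatch is pushed back down (value of joint wide_hatch between 0.06 and 1 rad and velocity of joint wide_hatch below -0.15 rad/s).
It fails at once if the reset button is pressed before the hatch is up (value of joint wide_reset above 0.0025 m and value of joint wide_hatch below 0.9 rad).
It fails at once if the narrow unit's hatch or button is worked (value of joint narrow_hatch above 0.06 rad or value of joint narrow_hatch below -0.04 rad or value of joint narrow_reset above 0.0025 m).
It fails at once if a loose thing is lifted or shifted by more than 20 mm (distance of any of dish_wide, dish_narrow, dish_stack, medium_bottle, vial, tip_box, marker from where it was at the start of the episode above 0.02 m).
It also fails if it takes over 38 s, if anything falls off the work surface, if the arm or the gripper's body presses on something with over 40 N, if the wrist force passes 120 N, or if a joint passes its speed limit or range.

## Robot

A 6-joint arm with a two-finger parallel gripper is mounted at the origin on the work surface. World frame = base frame: x ahead of the robot, y to its left, z up, the work surface at z = 0. Lengths are in m, angles in rad, forces in N, time in s.
With the tool pointing down it reaches from about 0.35 to 0.875 m from the base axis. Payload 4.2 kg.
Tool frame: the origin (TCP) lies on the centre line of the jaws, within the pads' length; the fingertips stand 22 mm ahead of it and the grasp point (between the pads) lies 3 mm ahead of it; z points along the fingers, y is the direction in which the jaws open and shut (so a half turn about z gives the same grasp; the last joint's range is limited). The gripper opens to 85 mm and grips with 20 to 120 N. Pads are 22 mm wide; open, the fingers measure 114 mm over their backs; the gripper's body (76 mm by 85 mm) begins 54 mm behind the grasp point. The pads swing forward as they close: fully open they stand 13 mm farther back than shut.
Start: joints at [1.54, 0.385, 0.008, 0, -1.194, -0.259], TCP at [0.179, 0.599, 0.253] pointing down, gripper open.
Joint ranges: [-3.14, 3.14], [-1.21, 2.06], [-1.07, 1.41], [-3.16, 2.05], [-2.99, -0.16], [-3.1, 3.1]. Speed limits (rad/s): [2.79, 2.79, 3.14, 3.14, 3.14, 3.14].

## Interface

Orientations are given as a 3x3 rotation matrix whose columns are the frame's x, y, z axes.
In Python, from rig import readout, cams, hand_in, finder gives the robot as it stands.
- The arm moves only by the tool step_arm, never from a script. Its arguments are lists of equal length, an entry for each row: "fingers": the closure, from 0 (fully open) to 1 (shut); "offset": the shift along the tool's x, y, z in m, a list of three; "roll": the turn about the tool's z in degrees. In form: {"fingers": [fingers, ...], "offset": [[tx, ty, tz], ...], "roll": [roll, ...]}. A call has 1 to 10 rows; each row shifts and turns the pose as measured when the row begins, along the tool's axes as they then stand; what a row does not reach is not made up. A row lasts 1/10 s, in which the tool goes at most 50 mm and 8.59 degrees, less where a joint would pass 70% of its speed; a pose out of reach is approached as far as the arm can. A call with a gripper value outside its range is refused whole. The fingers move at their own pace and stop on an object; "grip_force" is the grip in N (left out, the last holds). Time passes only in rows, so rows that do not move let the fingers close. It gives the time, the measured TCP pose, the force and the opening at its end, in the units of the state.
- readout.sense(): the state, without advancing time (a new reading comes with each control period).
- cams.read_camera(name): name is "side" or "top" or "wrist"; returns the picture (384x512x3 uint8, blue, green, red); there is no depth.
- cams.get_calibration(name): a dict with "camera_matrix" (3x3 intrinsics, pixels), "cam_to_world" (4x4, takes a point from camera to world coordinates); the wrist camera has in their place "tool_from_camera" (4x4, takes a point from camera to tool coordinates, whose origin is the TCP and whose axes are the flange's). Camera axes: x right, y down, z forward; pixel columns grow to the right and rows downward; lengths in m; the calibration is good to about 2 mm. A picture is of the moment at which its call begins: read the wrist's pose just before it. get_calibration takes no time and is no camera call.
- hand_in(): hands the job in, once; it reports no verdict.
Trained networks look in the newest picture that a camera, given by its name, has taken for a name from the list of things; names that differ only in an ending like _2 or _b are one class to them, and where a whole thing is asked for, a point or a joint stands for the part that bears it (a point fixed in the world has none). Each returns a list of dicts, best first, with "conf" (0 to 1); they miss things now and then, are a little off and sometimes report something else, mostly with a low value. They report only what shows in the picture. A call takes as long as a camera call.
- finder.spot_in(camera, query): "centre" ([x, y, z] in m, in world coordinates, good to about 4 mm: the middle of the surface that is visible of it).
- finder.silhouettes(camera, query): "pixels" (384x512 bool, what is visible of it).
- finder.place_of(camera, query): "centre" ([x, y, z] in m, in world coordinates, good to about 4 mm: a listed point, or the origin of a listed thing).
The state is a dict: "clock": time; "qpos": joint angles; "joint_vel": joint speeds; "joint_torque": joint torques, N m; "eef_pos": TCP position; "orientation": TCP orientation; "force": force on the tool from outside, world axes, zero at the start; "wrist_torque": the same for the moment, N m; "gripper_width": finger opening in m.
Only numpy, scipy, OpenCV 4.12 (cv2) and the standard library are available. Lean on these libraries where they do the work, as an engineer would, in place of code of your own. Each camera call takes 0.05 s, during which the arm holds its last target.

## Working session

There is one attempt and no reset: what is moved stays moved. The work goes in short steps, Python scripts to look and compute and a tool call to move; the robot and the scene stay as the last step left them, time stands still between calls to the robot, and variables do not carry over. Pictures are saved under pics/ and viewed, and the job is handed in when it is done.

Besides the shell and the picture viewer there is one more tool, called after ">>>" as name([rows], argument=value, ...), one row to a line, values as JSON. step_arm: Moves the arm, as the interface text tells. Its arguments: {"type":"object","properties":{"fingers":{"type":"array"},"offset":{"type":"array"},"roll":{"type":"array"},"grip_force":{"type":"number"}},"required":["fingers","offset","roll"]}

```bash
mkdir -p pics; python3 - <<'E'
from rig import readout,cams,finder
import cv2,numpy as np
s=readout.sense(); print({k:np.round(v,3).tolist() for k,v in s.items()})
for c in ["side","top"]:
    im=cams.read_camera(c); cv2.imwrite(f"pics/{c}0.png",im)
    print(c,np.round(cams.get_calibration(c)["cam_to_world"],3).tolist())
for q in ["wide_unit","narrow_unit","wide_press","wide_reset_top","wide_hinge","medium_bottle","dish_wide"]:
    for c in ["top","side"]:
        try: print(q,c,[(np.round(d["centre"],3).tolist(),round(d["conf"],2)) for d in finder.place_of(c,q)[:3]])
        except Exception as e: print(q,c,e)
print(readout.sense()["clock"])
E
```

```text
{'clock': 0.0, 'qpos': [1.54, 0.386, 0.007, -0.001, -1.194, -0.259], 'joint_vel': [-0.003, -0.001, 0.001, -0.0, 0.002, -0.002], 'joint_torque': [-0.001, -39.229, 18.84, 4.186, -0.005, 0.0], 'eef_pos': [0.178, 0.598, 0.252], 'orientation': [[0.958, -0.286, -0.001], [-0.286, -0.958, -0.002], [0.0, 0.002, -1.0]], 'force': [-1.011, 0.144, -0.041], 'wrist_torque': [0.022, -0.014, -0.066], 'gripper_width': 0.085}
side [[0.88, -0.33, 0.342, 0.076], [-0.475, -0.627, 0.617, -0.828], [0.011, -0.706, -0.708, 1.048], [0.0, 0.0, 0.0, 1.0]]
top [[-0.027, -0.995, 0.091, 0.404], [-0.999, 0.025, -0.02, 0.025], [0.017, -0.092, -0.996, 1.619], [0.0, 0.0, 0.0, 1.0]]
wide_unit top [([0.507, -0.21, 0.0], 0.97)]
wide_unit side [([0.503, -0.215, -0.002], 0.79)]
narrow_unit top [([0.516, 0.163, -0.0], 0.84)]
narrow_unit side [([0.518, 0.16, 0.001], 0.63), ([0.38, -0.013, 0.001], 0.57)]
wide_press top [([0.479, -0.221, 0.126], 0.78)]
wide_press side [([0.481, -0.219, 0.123], 0.81)]
wide_reset_top top [([0.442, -0.283, 0.127], 0.46)]
wide_reset_top side [([0.432, -0.284, 0.135], 0.43)]
wide_hinge top [([0.557, -0.206, 0.114], 0.61), ([0.561, -0.451, 0.003], 0.2)]
wide_hinge side [([0.558, -0.205, 0.114], 0.93)]
medium_bottle top [([0.375, -0.017, 0.006], 0.53)]
medium_bottle side [([0.381, -0.011, 0.004], 0.59)]
dish_wide top [([0.418, -0.156, 0.112], 0.6)]
dish_wide side [([0.416, -0.163, 0.113], 0.65)]
0.8
```

View pics/top0.png

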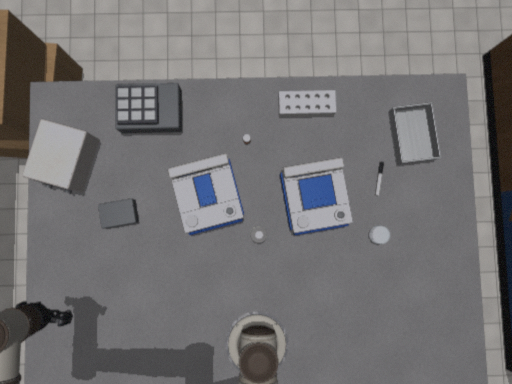

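View pics/side0.png

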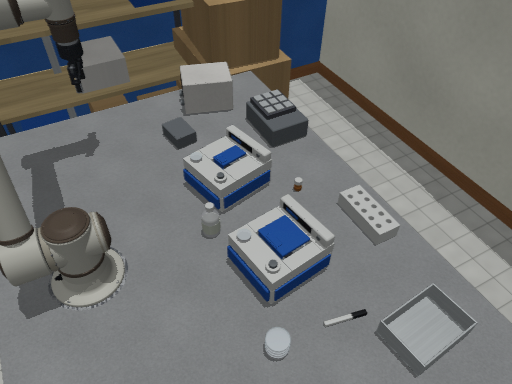

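>>> step_arm([
  [0.029,0.033,0],
  [0.029,0.033,0],
  [0.029,0.033,0],
  [0.029,0.033,0],
  [0.029,0.033,0],
  [0.029,0.033,0],
  [0.029,0.033,0],
  [0.029,0.033,0],
  [0.029,0.033,0],
  [0.029,0.033,0],
], fingers=[1,1,1,1,1,1,1,1,1,1], roll=[0,0,0,0,0,0,0,0,0,0], grip_force=30)

```text
clock: 1.8
eef_pos: [0.3668, 0.1903, 0.2531]
orientation: [[0.961, -0.275, 0.004], [-0.275, -0.961, 0.004], [0.003, -0.005, -1.0]]
force: [1.2, 1.0, 0.3]
gripper_width: -0.0002
```

```bash
python3 - <<'E'
from rig import cams
import numpy as np
c=cams.get_calibration("wrist");print({k:np.round(v,3).tolist() for k,v in c.items()})
E
```

```text
{'camera_matrix': [[327.631, 0.0, 248.983], [0.0, 327.631, 191.724], [0.0, 0.0, 1.0]], 'tool_from_camera': [[0.0, -0.95, -0.313, 0.079], [1.0, -0.0, 0.001, 0.0], [-0.001, -0.313, 0.95, -0.12], [0.0, 0.0, 0.0, 1.0]]}
```

>>> step_arm([
  [0.016,0.043,0],
  [0.016,0.043,0],
  [0.016,0.043,0],
  [0.016,0.043,0],
  [0.016,0.043,0],
  [0.016,0.043,0],
  [0.016,0.043,0],
  [0.016,0.043,0],
  [0.016,0.043,0],
], fingers=[1,1,1,1,1,1,1,1,1], roll=[0,0,0,0,0,0,0,0,0])

```text
clock: 2.7
eef_pos: [0.3994, -0.2378, 0.2555]
orientation: [[0.962, -0.272, 0.018], [-0.272, -0.962, 0.007], [0.016, -0.012, -1.0]]
force: [1.7, 0.3, 1.4]
gripper_width: 0.0003
```

>>> step_arm([
  [0,0,0],
  [0,0,0],
  [0,0,0],
  [0,0,0],
], fingers=[1,1,1,1], roll=[-8.5,-8.5,-8.5,0])

```text
clock: 3.1
eef_pos: [0.3985, -0.2453, 0.2551]
orientation: [[0.985, 0.171, 0.018], [0.171, -0.985, 0.006], [0.019, -0.003, -1.0]]
force: [-0.1, 0.0, 0.7]
gripper_width: 0.0
```

```bash
python3 - <<'E'
from rig import readout,cams,finder
import cv2,numpy as np
s=readout.sense(); print(s["clock"],np.round(s["eef_pos"],4),np.round(s["orientation"],3).tolist(),np.round(s["qpos"],2))
im=cams.read_camera("wrist"); cv2.imwrite("pics/w1.png",im)
for q in ["wide_press","wide_reset_top","wide_hinge","wide_unit","dish_wide"]:
    print(q,[(np.round(d["centre"],4).tolist(),round(d["conf"],2)) for d in finder.place_of("wrist",q)[:3]])
E
```

```text
3.1 [ 0.3985 -0.2453  0.2551] [[0.985, 0.171, 0.018], [0.171, -0.985, 0.006], [0.019, -0.003, -1.0]] [-0.21  0.11 -0.36 -0.01 -1.09  1.96]
wide_press [([0.4803, -0.2109, 0.1214], 0.96)]
wide_reset_top [([0.4334, -0.2858, 0.1347], 0.69)]
wide_hinge []
wide_unit [([0.5037, -0.2122, -0.0004], 0.79)]
dish_wide [([0.4149, -0.1655, 0.1076], 0.7)]
```

View pics/w1.png

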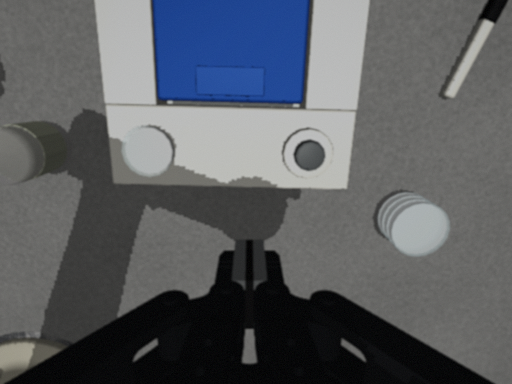

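```bash
cat > h.py <<'E'
from rig import readout,cams,finder
import numpy as np,cv2
def w2p(px,z,s):
    c=cams.get_calibration("wrist");K=c["camera_matrix"];T=np.array(c["tool_from_camera"])
    W=np.eye(4);W[:3,:3]=s["orientation"];W[:3,3]=s["eef_pos"];M=W@T
    d=M[:3,:3]@np.linalg.solve(K,[*px,1]);o=M[:3,3];return o+d*(z-o[2])/d[2]
E
python3 - <<'E'
from h import *
s=readout.sense();R=np.array(s["orientation"])
for n,p,z in [("pad",(230,81),.124),("btn",(310,155),.127),("dish",(148,150),.123),("fl",(112,184),.11),("fr",(347,188),.11)]:
    P=w2p(p,z,s);print(n,P.round(4),"tool",(R.T@(P-s["eef_pos"])).round(4))
E
```

```text
pad [ 0.4787 -0.2165  0.124 ] tool [ 0.0811 -0.0137  0.1328]
btn [ 0.4357 -0.2859  0.127 ] tool [0.0269 0.0472 0.1286]
dish [ 0.4173 -0.1612  0.123 ] tool [ 0.03   -0.0787  0.133 ]
fl [ 0.38   -0.1298  0.11  ] tool [-0.0016 -0.116   0.1455]
fr [ 0.4108 -0.3269  0.11  ] tool [-0.0049  0.0834  0.1449]
```

>>> step_arm([
  [0.035,-0.006,0.01],
  [0.035,-0.006,0.025],
  [0.01,-0.002,0.025],
  [0,0,0.025],
  [0,0,0],
], fingers=[1,1,1,1,1], roll=[0,0,0,0,0])

```text
clock: 3.9
eef_pos: [0.4815, -0.215, 0.1715]
orientation: [[0.986, 0.168, 0.024], [0.168, -0.986, 0.004], [0.025, 0.0, -1.0]]
force: [-0.3, 0.4, 0.4]
gripper_width: -0.0003
```

```bash
python3 - <<'E'
from h import *
s=readout.sense();R=np.array(s["orientation"])
print(s["eef_pos"].round(4) if hasattr(s["eef_pos"],"round") else s["eef_pos"],s["force"])
t=np.array(s["eef_pos"])+R[:,2]*.022;print("tip",t.round(4))
print("to pad",(R.T@(np.array([.479,-.217,.124])-t)).round(4))
cv2.imwrite("pics/w2.png",cams.read_camera("wrist"))
E
```

```text
[ 0.4815 -0.215   0.1715] [-0.32410463  0.42882143  0.36771724]
tip [ 0.482  -0.2149  0.1495]
to pad [-0.0039  0.0016  0.0254]
```

View pics/w2.png

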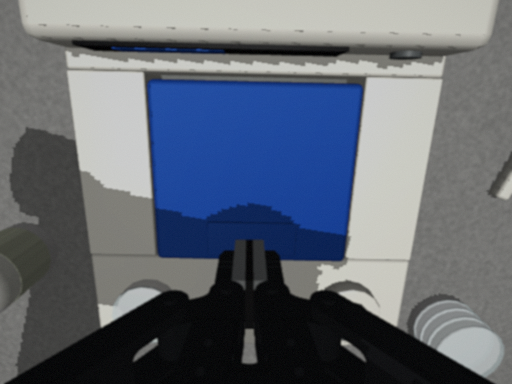

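The fingertips (about 250,240) stand over the pad's outline (208–294, 222–258), so I start down.

>>> step_arm([
  [-0.004,0.001,0.011],
  [0,0,0.008],
  [0,0,0.004],
  [0,0,0.004],
], fingers=[1,1,1,1], roll=[0,0,0,0])

```text
clock: 4.35
eef_pos: [0.4812, -0.2182, 0.1493]
orientation: [[0.985, 0.168, 0.037], [0.168, -0.986, 0.0], [0.036, 0.006, -0.999]]
force: [-0.6, 0.4, -0.5]
gripper_width: -0.0001
```

>>> step_arm([
  [0,0,0.004],
  [0,0,0.004],
  [0,0,0.003],
], fingers=[1,1,1], roll=[0,0,0])

```text
clock: 4.65
eef_pos: [0.4807, -0.2185, 0.139]
orientation: [[0.985, 0.168, 0.035], [0.168, -0.986, -0.0], [0.035, 0.006, -0.999]]
force: [-4.2, 1.9, 15.8]
gripper_width: -0.0001
```

15.8 N with the tip 7 mm down means the stop is reached. I retreat up and back.

>>> step_arm([
  [-0.02,0,-0.045],
  [-0.03,0,-0.04],
  [-0.04,0,-0.03],
  [-0.04,0,0],
  [0,0,0],
  [0,0,0],
], fingers=[1,1,1,1,1,1], roll=[0,0,0,0,0,0])

```text
clock: 5.25
eef_pos: [0.3481, -0.2416, 0.2513]
orientation: [[0.985, 0.169, 0.038], [0.169, -0.986, -0.003], [0.037, 0.009, -0.999]]
force: [0.4, 0.2, -0.6]
gripper_width: 0.0
```

```bash
python3 - <<'E'
from h import *
s=readout.sense();print(s["clock"],s["force"],s["eef_pos"])
cv2.imwrite("pics/s3.png",cams.read_camera("side"));cv2.imwrite("pics/w3.png",cams.read_camera("wrist"))
print(finder.place_of("side","wide_press")[:1],finder.place_of("wrist","wide_press")[:1])
E
```

```text
5.25 [ 0.36409322  0.21517344 -0.62775149] [ 0.34810908 -0.24155537  0.25130543]
[{'centre': [0.5148, -0.2153, 0.1768], 'conf': 0.78}] []
```

View pics/s3.png

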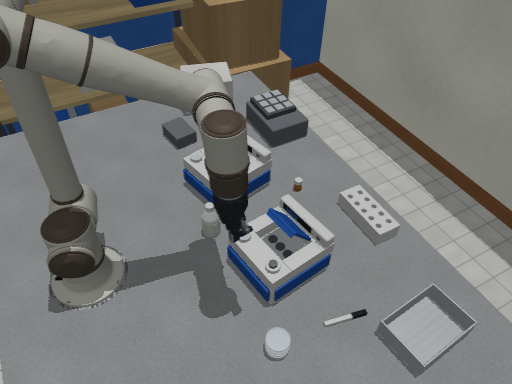

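View pics/w3.png

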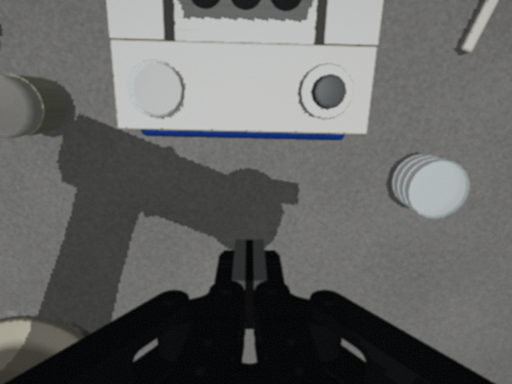

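The hatch is up at about (290,222) in the side view and still rising. I hold still for 4 s.

>>> step_arm([
  [0,0,0],
  [0,0,0],
  [0,0,0],
  [0,0,0],
  [0,0,0],
  [0,0,0],
  [0,0,0],
  [0,0,0],
  [0,0,0],
  [0,0,0],
], fingers=[1,1,1,1,1,1,1,1,1,1], roll=[0,0,0,0,0,0,0,0,0,0])

```text
clock: 6.45
eef_pos: [0.3505, -0.2407, 0.2483]
orientation: [[0.985, 0.172, 0.03], [0.172, -0.985, -0.0], [0.03, 0.006, -1.0]]
force: [0.2, -0.7, -0.1]
gripper_width: -0.0001
```

>>> step_arm([
  [0,0,0],
  [0,0,0],
  [0,0,0],
  [0,0,0],
  [0,0,0],
  [0,0,0],
  [0,0,0],
  [0,0,0],
  [0,0,0],
  [0,0,0],
], fingers=[1,1,1,1,1,1,1,1,1,1], roll=[0,0,0,0,0,0,0,0,0,0])

```text
clock: 7.45
eef_pos: [0.3505, -0.2407, 0.2483]
orientation: [[0.985, 0.172, 0.031], [0.172, -0.985, -0.0], [0.03, 0.006, -1.0]]
force: [0.0, -0.3, -0.1]
gripper_width: 0.0001
```

```bash
python3 - <<'E'
from h import *
cv2.imwrite("pics/s4.png",cams.read_camera("side"))
print([d["centre"] for d in finder.place_of("side","wide_press")[:1]])
s=readout.sense();R=np.array(s["orientation"]);print(s["clock"],s["eef_pos"])
im=cams.read_camera("wrist");cv2.imwrite("pics/w4.png",im)
m=finder.silhouettes("wrist","wide_reset_top")
for d in m[:2]:
    ys,xs=np.nonzero(d["pixels"]);print(d["conf"],xs.mean(),ys.mean(),xs.min(),xs.max(),ys.min(),ys.max())
P=w2p((330,91),.127,s);print(P)
P=np.array([.4355,-.286,.127])
t=np.array(s["eef_pos"])+R[:,2]*.022
print("to btn",R.T@(P-t))
E
```

```text
[[0.5348, -0.211, 0.1888]]
7.55 [ 0.35051054 -0.24072138  0.24834159]
0.63 329.52777777777777 94.14888888888889 313 346 78 110
[ 0.43736729 -0.28506966  0.127     ]
to btn [0.0722515  0.05850478 0.10191148]
```

View pics/s4.png

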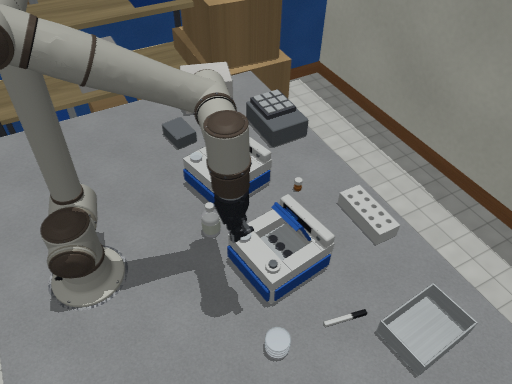

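The hatch is fully up: the pad was found at z 0.189, where 1.1 rad puts it. I wait longer, then approach above the button.

>>> step_arm([
  [0,0,0],
  [0,0,0],
  [0,0,0],
  [0,0,0],
  [0,0,0],
  [0,0,0],
  [0,0,0],
  [0,0,0],
  [0,0,0],
  [0,0,0],
], fingers=[1,1,1,1,1,1,1,1,1,1], roll=[0,0,0,0,0,0,0,0,0,0])

```text
clock: 8.65
eef_pos: [0.3505, -0.2407, 0.2483]
orientation: [[0.985, 0.172, 0.031], [0.172, -0.985, -0.001], [0.03, 0.006, -1.0]]
force: [0.4, -0.5, 0.8]
gripper_width: -0.0001
```

>>> step_arm([
  [0,0,0],
  [0,0,0],
  [0,0,0],
  [0.025,0.02,0],
  [0.025,0.02,0.02],
  [0.022,0.018,0.02],
  [0,0,0.02],
  [0,0,0.01],
  [0,0,0],
  [0,0,0],
], fingers=[1,1,1,1,1,1,1,1,1,1], roll=[0,0,0,0,0,0,0,0,0,0])

```text
clock: 9.65
eef_pos: [0.4374, -0.2876, 0.18]
orientation: [[0.984, 0.173, 0.034], [0.173, -0.985, -0.002], [0.033, 0.008, -0.999]]
force: [0.0, 0.1, 0.3]
gripper_width: -0.0001
```

```bash
python3 - <<'E'
from h import *
s=readout.sense();R=np.array(s["orientation"]);print(s["clock"],s["eef_pos"])
im=cams.read_camera("wrist");cv2.imwrite("pics/w5.png",im)
P=np.array([.436,-.2857,.127])
t=np.array(s["eef_pos"])+R[:,2]*.022
print("to btn",R.T@(P-t))
cv2.imwrite("pics/s5.png",cv2.resize(cams.read_camera("side")[180:320,180:360],None,fx=4,fy=4))
E
```

```text
9.65 [ 0.43736554 -0.28764683  0.1800017 ]
to btn [-0.0027779  -0.00259064  0.03091887]
```

View pics/w5.png

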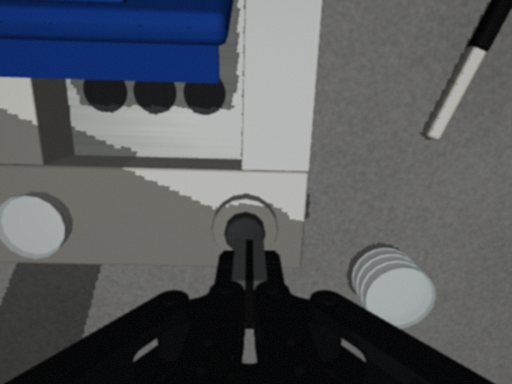

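View pics/s5.png

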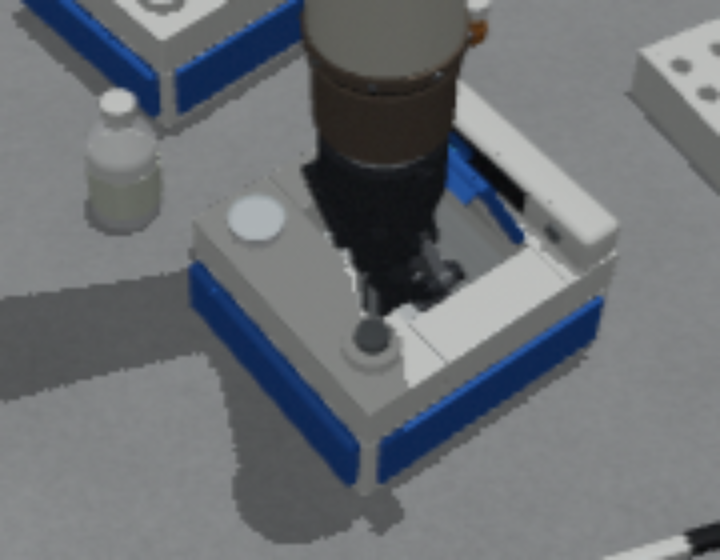

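The button (245,232) lies just ahead of the fingertips (250,245), and the hatch is fully up. I go down, correcting x and y by 2–3 mm.

>>> step_arm([
  [-0.002,-0.002,0.012],
  [0,0,0.01],
  [0,0,0.004],
  [0,0,0],
], fingers=[1,1,1,1], roll=[0,0,0,0])

```text
clock: 10.15
eef_pos: [0.4375, -0.2864, 0.1578]
orientation: [[0.984, 0.174, 0.044], [0.174, -0.985, -0.006], [0.042, 0.013, -0.999]]
force: [-0.4, -0.2, 1.0]
gripper_width: -0.0001
```

```bash
python3 - <<'E'
from h import *
s=readout.sense();R=np.array(s["orientation"]);print(s["clock"],s["eef_pos"])
cv2.imwrite("pics/w6.png",cams.read_camera("wrist"))
P=np.array([.436,-.2857,.127])
t=np.array(s["eef_pos"])+R[:,2]*.022
print("to btn",R.T@(P-t))
cv2.imwrite("pics/s6.png",cv2.resize(cams.read_camera("side")[180:320,180:360],None,fx=4,fy=4))
E
```

```text
10.15 [ 0.43745734 -0.28640501  0.15776801]
to btn [-0.00260438 -0.00135269  0.00867048]
```

View pics/s6.png

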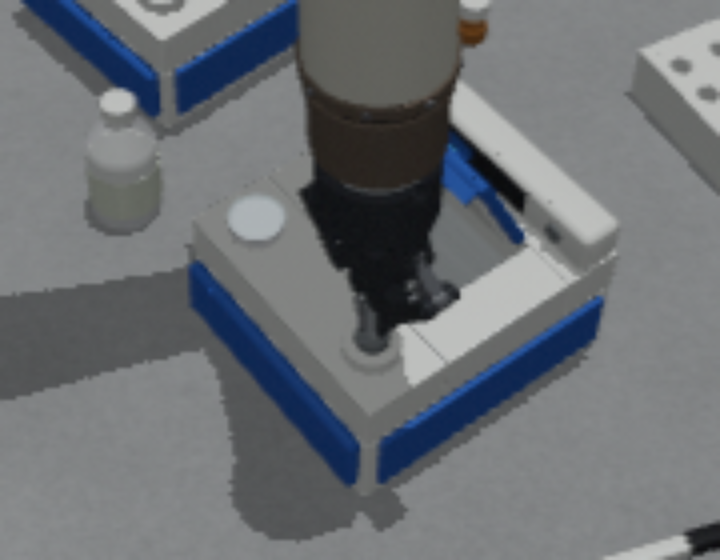

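View pics/w6.png

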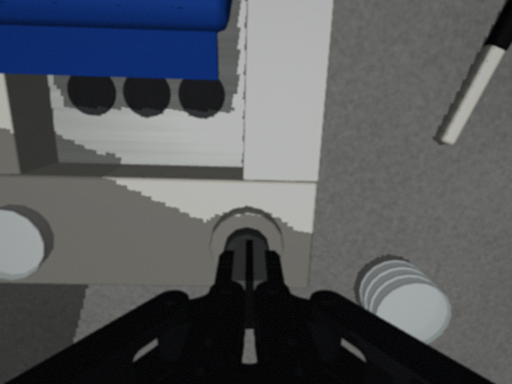

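Aligned, with the tip about 9 mm above the button. I press.

>>> step_arm([
  [-0.001,0,0.005],
  [-0.001,0,0.004],
  [0,0,0.003],
  [0,0,0.002],
], fingers=[1,1,1,1], roll=[0,0,0,0])

```text
clock: 10.65
eef_pos: [0.4377, -0.2875, 0.1478]
orientation: [[0.983, 0.176, 0.047], [0.176, -0.984, -0.008], [0.045, 0.016, -0.999]]
force: [-6.3, 6.3, 20.7]
gripper_width: -0.0001
```

```bash
python3 - <<'E'
from h import *
s=readout.sense();R=np.array(s["orientation"]);print(s["clock"],s["eef_pos"],s["force"],s["wrist_torque"])
w=cams.read_camera("wrist");cv2.imwrite("pics/w7.png",cv2.resize(w[180:320,160:340],None,fx=4,fy=4,interpolation=2))
cv2.imwrite("pics/s7.png",cv2.resize(cams.read_camera("side")[220:300,220:320],None,fx=7,fy=7,interpolation=2))
for z in (.127,.122): print(w2p((247,242),z,s))
E
```

```text
10.65 [ 0.43766566 -0.28747488  0.14780664] [-6.32654275  6.25846629 20.68046448] [2.07058764 1.65593629 0.06538299]
[ 0.44554267 -0.28559325  0.127     ]
[ 0.44332234 -0.28604115  0.122     ]
```

View pics/s7.png

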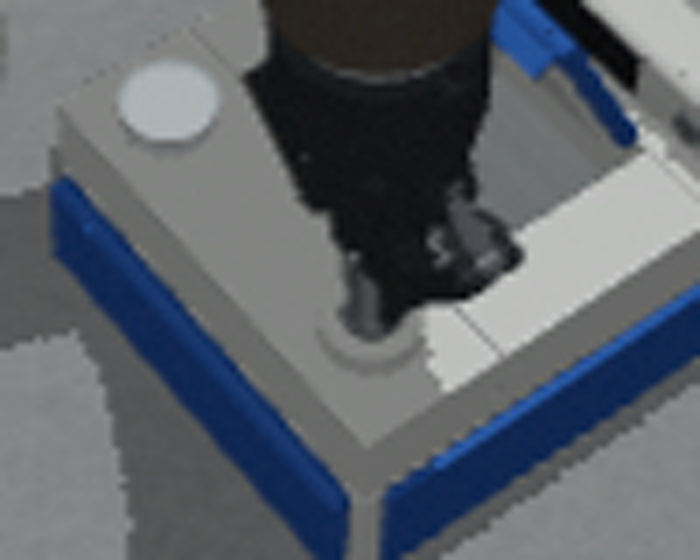

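View pics/w7.png

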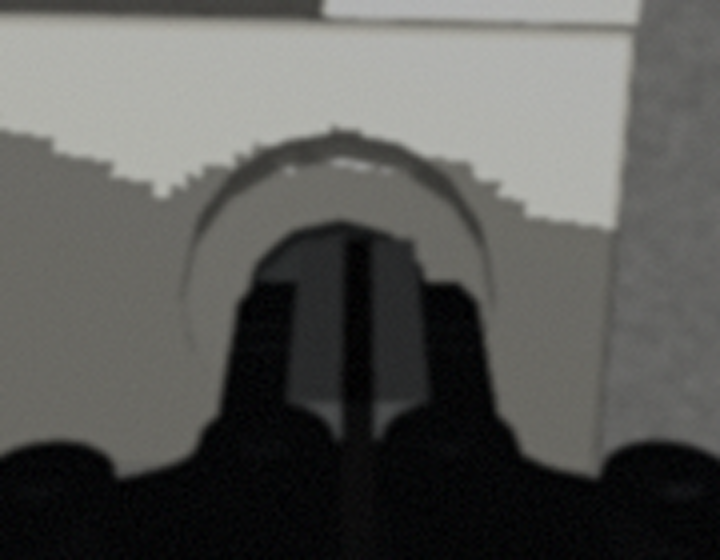

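Blocked at tip z 0.126 with 21 N and sideways forces, so the tip corner probably sits on the housing rim (tip about 3 mm too far ahead and 2 mm too far right). I lift off and look.

>>> step_arm([
  [0,0,-0.02],
  [0,0,-0.01],
  [-0.04,0,0],
  [0,0,0],
  [0,0,0],
], fingers=[1,1,1,1,1], roll=[0,0,0,0,0])

```text
clock: 11.25
eef_pos: [0.3958, -0.2943, 0.1768]
orientation: [[0.983, 0.176, 0.048], [0.177, -0.984, -0.008], [0.046, 0.017, -0.999]]
force: [0.3, 0.7, -0.2]
gripper_width: 0.0001
```

```bash
python3 - <<'E'
from h import *
s=readout.sense();print(s["clock"],s["eef_pos"],s["orientation"].tolist() if hasattr(s["orientation"],"tolist") else s["orientation"],s["force"],s["wrist_torque"])
w=cams.read_camera("wrist");cv2.imwrite("pics/w8.png",cv2.resize(w[130:280,150:350],None,fx=4,fy=4,interpolation=2))
cv2.imwrite("pics/s8.png",cv2.resize(cams.read_camera("side")[220:300,220:320],None,fx=7,fy=7,interpolation=2))
print([d["centre"] for d in finder.place_of("wrist","wide_reset_top")],[d["centre"] for d in finder.place_of("side","wide_press")])
E
```

```text
11.25 [ 0.39575054 -0.29432361  0.17677367] [[0.983193112333442, 0.17612142440543738, 0.04808895637752299], [0.17671481956253712, -0.9842267040914098, -0.008346705957483736], [0.04586040129631975, 0.016704455057275264, -0.9988081821722226]] [ 0.26967214  0.65610481 -0.16321982] [-0.01024089  0.08169244 -0.01207011]
[[0.4365, -0.2855, 0.1375]] [[0.535, -0.2107, 0.186], [0.5028, -0.2151, -0.003]]
```

View pics/s8.png

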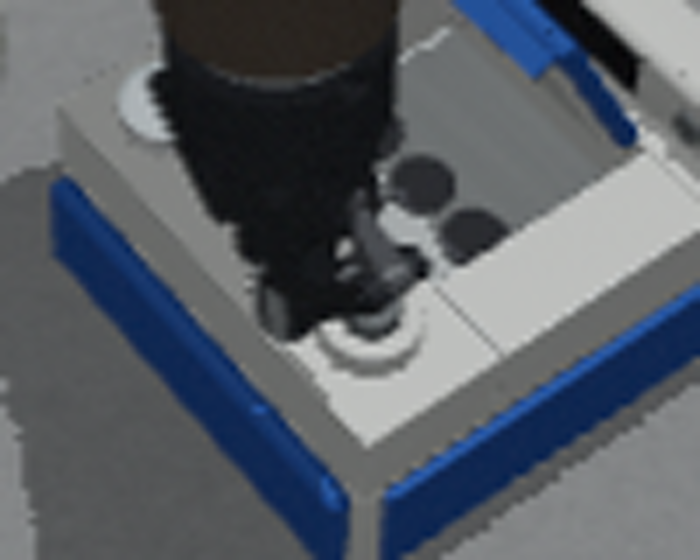

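View pics/w8.png

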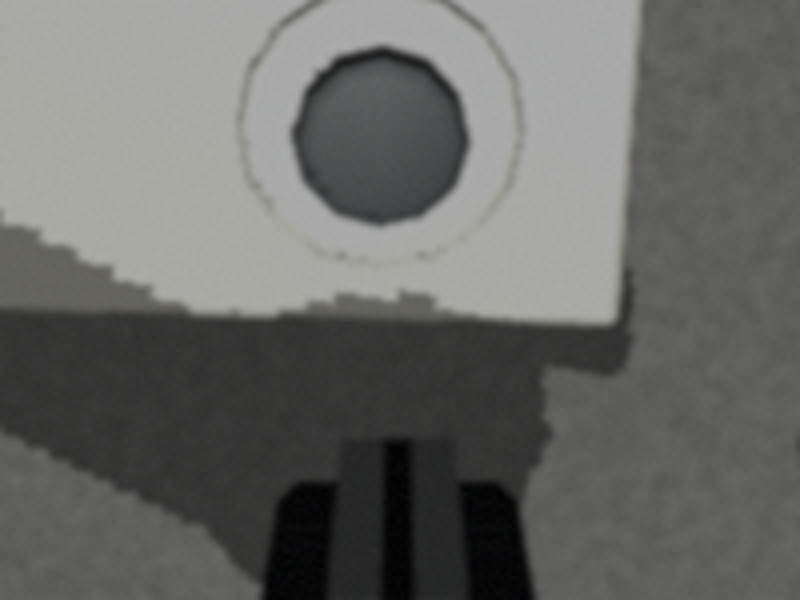

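```bash
python3 - <<'E'
from h import *
from scipy.optimize import least_squares
V=[((310,155),[.3985,-.2453,.2551],[[0.985,0.171,0.018],[0.171,-0.985,0.006],[0.019,-0.003,-1.0]]),
((329.5,94),[.3505,-.2407,.2483],[[0.985,0.172,0.031],[0.172,-0.985,-0.0],[0.03,0.006,-1.0]]),
((245,164),[.39575,-.29432,.17677],[[0.983,0.176,0.048],[0.177,-0.984,-0.008],[0.046,0.017,-0.999]]),
((245,231),[.4374,-.2876,.18],[[0.984,0.173,0.034],[0.173,-0.985,-0.002],[0.033,0.008,-0.999]])]
for z in (.122,.127,.132,.137):
    print(z,[w2p(p,z,dict(eef_pos=e,orientation=o))[:2].round(4).tolist() for p,e,o in V])
c=cams.get_calibration("side");M=np.array(c["cam_to_world"]);K=c["camera_matrix"]
p=(180+374/4,180+336/4)
d=M[:3,:3]@np.linalg.solve(K,[*p,1]);o=M[:3,3]
for z in (.122,.127,.132,.137): print("side",z,(o+d*(z-o[2])/d[2]).round(4))
E
```

```text
0.122 [[0.4347, -0.2875], [0.4356, -0.2863], [0.4345, -0.2862], [0.4348, -0.2863]]
0.127 [[0.4354, -0.2864], [0.4354, -0.2851], [0.4354, -0.286], [0.4369, -0.2859]]
0.132 [[0.4362, -0.2853], [0.4352, -0.2839], [0.4363, -0.2858], [0.439, -0.2856]]
0.137 [[0.437, -0.2843], [0.4349, -0.2827], [0.4373, -0.2856], [0.4411, -0.2852]]
side 0.122 [ 0.4392 -0.2853  0.122 ]
side 0.127 [ 0.4372 -0.2882  0.127 ]
side 0.132 [ 0.4352 -0.2912  0.132 ]
side 0.137 [ 0.4333 -0.2941  0.137 ]
```

>>> step_arm([
  [0.02,-0.002,0],
  [0.018,0,0.005],
  [0,0,0.009],
  [0,0,0],
], fingers=[1,1,1,1], roll=[0,0,0,0])

```text
clock: 11.85
eef_pos: [0.4389, -0.2843, 0.1623]
orientation: [[0.983, 0.178, 0.047], [0.179, -0.984, -0.008], [0.045, 0.016, -0.999]]
force: [-0.9, 0.1, 0.3]
gripper_width: 0.0
```

```bash
cat > b.py <<'E'
from h import *
s=readout.sense();R=np.array(s["orientation"]);P=np.array([.4357,-.286,.127])
t=np.array(s["eef_pos"])+R[:,2]*.022
print(s["clock"],"tip",t.round(4),"to btn",(R.T@(P-t)).round(4),"F",np.round(s["force"],1),"T",np.round(s["wrist_torque"],2))
E
python3 b.py
```

```text
11.85 tip [ 0.4399 -0.2845  0.1403] to btn [-0.005   0.0005  0.0131] F [-0.9  0.1  0.3] T [0.01 0.11 0.01]
```

>>> step_arm([
  [-0.005,0.001,0],
  [0,0,0.005],
  [0,0,0],
], fingers=[1,1,1], roll=[0,0,0])

```text
clock: 12.15
eef_pos: [0.4337, -0.286, 0.1556]
orientation: [[0.983, 0.179, 0.045], [0.179, -0.984, -0.007], [0.043, 0.015, -0.999]]
force: [0.7, -0.0, -0.1]
gripper_width: -0.0001
```

```bash
python3 b.py
```

```text
12.15 tip [ 0.4347 -0.2862  0.1336] to btn [ 0.0008 -0.0001  0.0067] F [ 0.7 -0.  -0.1] T [-0.    0.12 -0.01]
```

>>> step_arm([
  [0,0,0.004],
  [0,0,0.003],
], fingers=[1,1], roll=[0,0])

```text
clock: 12.35
eef_pos: [0.4341, -0.2865, 0.1493]
orientation: [[0.983, 0.178, 0.046], [0.179, -0.984, -0.008], [0.044, 0.016, -0.999]]
force: [-1.1, 1.1, 3.0]
gripper_width: -0.0004
```

```bash
python3 b.py
```

```text
12.35 tip [ 0.4351 -0.2866  0.1273] to btn [ 0.0007 -0.0005  0.0003] F [-1.1  1.1  3. ] T [0.54 0.31 0.04]
```

>>> step_arm([
  [0,0,0.002],
], fingers=[1], roll=[0])

```text
clock: 12.45
eef_pos: [0.4341, -0.2866, 0.148]
orientation: [[0.983, 0.179, 0.046], [0.179, -0.984, -0.008], [0.044, 0.016, -0.999]]
force: [-3.9, 5.0, 15.4]
gripper_width: -0.0001
```

```bash
python3 b.py
```

```text
12.45 tip [ 0.4352 -0.2867  0.126 ] to btn [ 0.0007 -0.0006 -0.001 ] F [-3.9  5.  15.4] T [1.59 1.01 0.07]
```

>>> step_arm([
  [0,0,-0.002],
  [0,0,0],
], fingers=[1,1], roll=[0,0])

```text
clock: 12.65
eef_pos: [0.4341, -0.2865, 0.1508]
orientation: [[0.983, 0.179, 0.047], [0.179, -0.984, -0.008], [0.045, 0.017, -0.999]]
force: [-0.2, -0.1, 2.8]
gripper_width: 0.0003
```

```bash
python3 b.py
```

```text
12.65 tip [ 0.4351 -0.2867  0.1289] to btn [ 0.0006 -0.0006  0.0019] F [-0.2 -0.1  2.8] T [0.21 0.21 0.01]
```

>>> step_arm([
  [0,0,-0.002],
  [0,0,0],
], fingers=[1,1], roll=[0,0])

```text
clock: 12.85
eef_pos: [0.4341, -0.2866, 0.153]
orientation: [[0.983, 0.179, 0.048], [0.179, -0.984, -0.008], [0.046, 0.017, -0.999]]
force: [-0.3, 0.4, 0.2]
gripper_width: -0.0
```

```bash
python3 b.py
```

```text
12.85 tip [ 0.4352 -0.2868  0.1311] to btn [ 0.0004 -0.0007  0.0041] F [-0.3  0.4  0.2] T [ 0.14  0.08 -0.06]
```

```bash
cat > a.py <<'E'
from h import *
F=[];T=[]
for i in range(8):
    cams.read_camera("wrist");s=readout.sense();F.append(s["force"]);T.append(s["wrist_torque"])
R=np.array(s["orientation"]);t=np.array(s["eef_pos"])+R[:,2]*.022
print(s["clock"],t.round(4),"F",np.mean(F,0).round(2),"sd",np.std(F,0).round(2),"T",np.mean(T,0).round(3))
E
python3 a.py
```

```text
13.25 [ 0.4352 -0.2868  0.1308] F [-0.02  0.1   1.51] sd [0.4  0.77 0.7 ] T [ 0.077  0.046 -0.015]
```

>>> step_arm([
  [0,0,0.002],
  [0,0,0],
], fingers=[1,1], roll=[0,0])

```text
clock: 13.45
eef_pos: [0.4342, -0.2866, 0.1507]
orientation: [[0.983, 0.179, 0.047], [0.179, -0.984, -0.008], [0.045, 0.017, -0.999]]
force: [-0.2, 1.0, 3.2]
gripper_width: -0.0
```

```bash
python3 a.py
```

```text
13.85 [ 0.4352 -0.2867  0.1289] F [-0.06  0.77  2.8 ] sd [0.31 0.56 0.3 ] T [0.18  0.15  0.012]
```

>>> step_arm([
  [0,0,0.0015],
  [0,0,0],
], fingers=[1,1], roll=[0,0])

```text
clock: 14.05
eef_pos: [0.4342, -0.2866, 0.1495]
orientation: [[0.983, 0.179, 0.048], [0.179, -0.984, -0.008], [0.045, 0.017, -0.999]]
force: [0.4, 0.9, 3.2]
gripper_width: -0.0001
```

```bash
python3 a.py
```

```text
14.45 [ 0.4352 -0.2868  0.1276] F [-0.41  0.55  3.07] sd [0.54 0.5  0.43] T [ 0.209  0.22  -0.011]
```

The force rises along a spring (1.5, 2.8, 3.1 N at 130.8, 128.9, 127.6 mm, then hard at 126 mm). That fits the button's 5 mm, 4 N travel, so the button was being pressed fully. One last press to the stop, then I move clear.

>>> step_arm([
  [0,0,0.002],
  [0,0,0],
], fingers=[1,1], roll=[0,0])

```text
clock: 14.65
eef_pos: [0.4342, -0.2866, 0.1483]
orientation: [[0.983, 0.179, 0.047], [0.18, -0.984, -0.009], [0.045, 0.017, -0.999]]
force: [-2.3, 1.5, 4.1]
gripper_width: 0.0001
```

>>> step_arm([
  [0,0,-0.02],
  [0,0,-0.04],
  [-0.04,0,-0.03],
  [-0.04,0,0],
  [0,0,0],
  [0,0,0],
], fingers=[1,1,1,1,1,1], roll=[0,0,0,0,0,0])

```text
clock: 15.25
eef_pos: [0.349, -0.3003, 0.2348]
orientation: [[0.983, 0.179, 0.045], [0.18, -0.984, -0.008], [0.043, 0.016, -0.999]]
force: [-1.5, 0.7, 0.9]
gripper_width: 0.0
```

```bash
python3 b.py; python3 - <<'E'
from h import *
s=readout.sense()
cv2.imwrite("pics/s9.png",cams.read_camera("side"));w=cams.read_camera("wrist");cv2.imwrite("pics/w9.png",w)
print([d["centre"] for d in finder.place_of("side","wide_press")[:1]],[d["centre"] for d in finder.place_of("wrist","dish_wide")[:1]],[d["centre"] for d in finder.place_of("side","medium_bottle")[:1]])
E
```

```text
15.25 tip [ 0.35   -0.3005  0.2128] to btn [ 0.0832 -0.0002  0.0894] F [-1.5  0.7  0.9] T [0.01 0.11 0.01]
[[0.5345, -0.2105, 0.1913]] [[0.4162, -0.1646, 0.1096]] [[0.3803, -0.0159, 0.0009]]
```

View pics/s9.png

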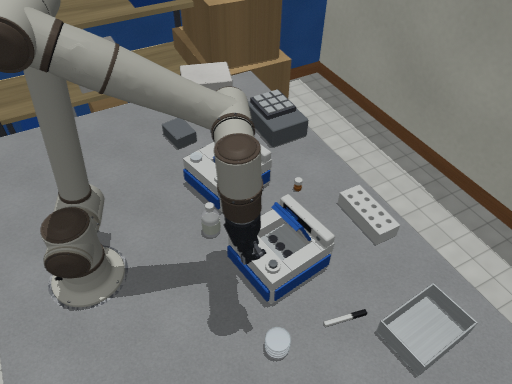

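View pics/w9.png

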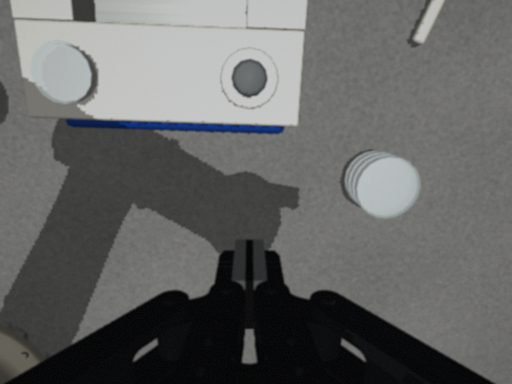

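The hatch is up at (293,218) in the side view, the button is clear at (249,77) in the wrist view, and the dishes and bottle are in place. I hand in.

```bash
python3 -c "
from rig import hand_in
print(hand_in())"
```

```text
the job is handed in; nothing more can be done
None
```

I pressed the wide hatch to its stop once and it popped fully up. More than two seconds later I pressed the alarm-reset button down, moved the arm clear and handed in at about 15.5 s.

**Hatch:** The press ended 7 mm down with 15.8 N on the finger. From about 3 s after release until the end, the pad was found 186–191 mm above the table; fully open puts it at about 189 mm. I waited about 4 s after release before the first move towards the button.

**Button:** It was pressed three times, not once.
- The first press was 2–3 mm off centre and stopped hard at 21 N, so I lifted off, re-centred and pressed again.
- I then eased off, without leaving the button, to measure the force, and pressed to the stop once more.
- The force rose like a spring to about 4 N over roughly 5 mm, then went hard, which fits full travel.

**Disagreement:** Going by the measured tip height, button contact came 4–5 mm higher than the listed 127 mm. My camera rays gave about 125–127 mm, while the network reported up to 137 mm. I relied on the force readings to judge the press. I have no direct reading of the button's travel.

**Last look:** The hatch was up, the tool was clear of the button and nothing was touching the robot. The network found the wide unit's dish and the bottle within a few millimetres of their starting places. The other loose things and the narrow unit I checked only by eye in the pictures. They looked unchanged, though the arm hid part of the narrow unit.

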